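Lock the sharpening stone into the sloped rest

TASK

Lay the sharpening stone, orange face up, along the narrow sloped rail of the green rest and slide it gently down the slope into the foot pocket until its end butts squarely against the brass stop, wherever that is set; lean on it there lightly for a moment (about 5 N) so that it is truly home. Then swing the red lever fully shut over the stone. Do not ram the stone, and leave the other things on the bench where they are.

Things in the scene. Friction and masses are not known exactly. Their poses are not given: they have to be found in the camera images.
- stone: Loose sharpening stone, a block 130 x 36 x 20 mm (its x, y, z), about 0.22 kg, orange upper half on a dark grey lower half; starts lying flat on the bench, orange up. Origin: centre of its underside. Either end may go downhill.
- bed: Bed of the fixed green rest: a wooden rail 26 mm wide, sloped 20 deg, from x = -88 to +72 mm. Frame tilted with it: x uphill (away from the robot, within 20 deg), y across, z square out of its upper face. Origin: on that face's centre line, 75 mm above the bench. Base plate 160 x 90 x 12 mm. Steel cheeks 11 mm high, inner faces at y = +-20 mm, x = -88 to -38, flare out to x = -26 (60 wide).
- foot: Fixed bracket at the rail's low end, carrying a brass stop block (38 wide, 12.5 mm high) on a screw. Origin: on the rail at bed x = -88 mm; axes as bed. The stop's uphill face is set anew each time between 23 and 41 mm uphill of this origin and is not reported: see it or feel for it. So the home stone's centre is at bed x = 0 to +18 mm. The stop is stiff; the stone does not slide by itself.
- lever_axis (a point): Hinge of the red lever, at bed x = 62, y = +34, z = 26 mm; axis along bed z; axes as bed. Its post and hub are 8 mm in radius, up to 30 mm above the rail face, beside the stone. The arm is 12 mm wide, from 22.5 to 30 mm above the rail face, so it passes 2.5 mm over a stone that lies flat, wherever the stop is set; a stone that is not flat blocks it.
- lever (a joint): Angle of the red lever about bed z through point lever_axis. 0 = fully shut (end stop), arm across the rail and over the stone, towards bed -y. It grows counter-clockwise seen from above as it opens; at 1.57 the arm points straight uphill. Starts open, 1.45 to 1.75; limit 1.8. Light friction, 0.06 N m (1 N at the knob); it stays where it is left.
- lever_knob (a point): Grip point on the lever's black upright knob: a pin 14 mm in diameter along bed z, standing 30 to 60 mm above the rail face, on the end of the arm; this point is on its axis at 48 mm. At lever angle q it lies at bed x = 62 + 62 sin q, y = 34 - 62 cos q (mm). Free to grip from above, along the bed's normal, at every angle.
- wax: Bystander: loose green wax block 90 x 34 x 22 mm. Origin: centre of underside.
- jar: Bystander: amber jar with brass cap, 42 mm in diameter, 50 mm high. Origin: centre of underside.
- tumbler: Bystander: glass tumbler, rim 72 mm across, 85 mm high. Origin: centre of underside.
- hammer: Bystander: hammer 220 mm long, lying along its x.
- brush: Bystander: brush 170 mm long, lying along its x.
- drillblock: Bystander: dark wooden block with holes, 100 x 55 x 28 mm. Origin: centre of underside.
- dish: Bystander: blue dish 90 mm across, 30 mm high. Origin: centre of underside.
There are look-alikes about, which are no part of the job. What is shaped like the stone but blue is not meant.

How it is judged:
By the outcome, as a careful person would: the job done as asked, in the order asked, and still so for the second after the job is handed in, with the robot touching nothing.
It also fails if it takes over 67 s, if anything falls off the work surface, if the arm or the gripper's body presses on something with over 40 N, if the wrist force passes 120 N, or if a joint passes its speed limit or range.

ROBOT

A 6-joint arm with a two-finger parallel gripper is mounted at the origin on the work surface. World frame = base frame: x ahead of the robot, y to its left, z up, the work surface at z = 0. Lengths are in mm, angles in rad, forces in N, time in s.
With the tool pointing down it reaches from about 350 to 925 mm from the base axis. Payload 6.4 kg.
Tool frame: the origin (TCP) lies midway between the tips of the shut fingers; the grasp point (between the pads) lies 19 mm behind it; z points along the fingers, x is the direction in which the jaws open and shut, and the axes are right-handed (so a half turn about z gives the same grasp; the last joint's range is limited). The gripper opens to 85 mm and grips with 20 to 120 N. Pads are 22 mm wide; open, the fingers measure 114 mm over their backs; the gripper's body (76 mm by 85 mm) begins 54 mm behind the grasp point. The pads swing forward as they close: fully open they stand 13 mm farther back than shut.
Start: joints at [-1.31, 0.245, 1.558, -0, 1.339, -0.174], TCP at [273.805, -589.529, 231.29] pointing down, gripper open.
Joint ranges: [-3.13, 3.13], [-1.02, 2.26], [0.13, 2.54], [-0.95, 4.09], [0.21, 2.88], [-2.74, 2.74]. Speed limits (rad/s): [2.57, 2.57, 3.14, 3.14, 3.14, 3.14].

INTERFACE

Orientations are given as a unit quaternion [x, y, z, w].
In Python, from cell import ctrl gives the robot as it stands.
- The arm moves only by the shell command python3 -m inch 'ROWS'. ROWS is JSON, a list of rows, each a list of 5 numbers: the shift along the tool's x, y, z in units of 50 mm (1.0 is 50 mm), then the turn about the tool's z in units of 8 degrees (1.0 is 8 degrees), then the finger opening in mm, from 0 to 85.4. A call has exactly 5 rows; each row is the pose to reach, as a shift and turn from the pose commanded when the call began, along the tool's axes at that moment; what a row does not reach only later rows make up. A row lasts 1/8 s, in which the tool goes at most 62.5 mm and 10.7 degrees, less where a joint would pass 70% of its speed; a pose out of reach is approached as far as the arm can. A call with a gripper value outside its range is refused whole. The fingers move at their own pace and stop on an object; the grip force is fixed at half the most. Time passes only in rows, so rows that repeat a pose let the fingers close, or fill a call up. It gives the time, the measured TCP pose, the force and the opening at its end, in the units of the state.
- ctrl.get_state(): the state, without advancing time (a new reading comes with each control period).
- ctrl.capture(name): name is "scene" or "side" or "wrist"; returns the picture (480x640x3 uint8, red, green, blue); there is no depth.
- ctrl.get_calibration(name): a dict with "K" (3x3 intrinsics, pixels), "eye" and "attitude" of the camera in the world. Camera axes: x right, y down, z forward; pixel columns grow to the right and rows downward; lengths in mm; the calibration is good to about 2 mm. A picture is of the moment at which its call begins: read the wrist's pose just before it. get_calibration takes no time and is no camera call; for the wrist camera it gives the pose at the moment of the call.
- ctrl.sign_off(): hands the job in, once; it reports no verdict.
The state is a dict: "t": time; "joint_pos": joint angles; "dq": joint speeds; "tau": joint torques, N m; "tcp_pos": TCP position; "eef_rot": TCP orientation; "wrist_force": force on the tool from outside, world axes, zero at the start; "wrist_torque": the same for the moment, N m; "finger_gap": opening from 0.0 (shut) to 1.0 (fully open).
Only numpy, scipy, OpenCV 4.12 (cv2) and the standard library are available. Lean on these libraries where they do the work, as an engineer would, in place of code of your own. Each camera call takes 0.05 s, during which the arm holds its last target. There are 200 camera calls.

## Working session

There is one attempt and no reset: what is moved stays moved. The work goes in short steps, Python scripts to look and compute and a shell command to move; the robot and the scene stay as the last step left them, time stands still between calls to the robot, and variables do not carry over. Pictures are saved under pics/ and viewed, on a budget of 10 in all, crops included, one or two more only if the job needs it, and the job is handed in when it is done.

```bash
ls; mkdir -p pics
python3 - <<'E'
from cell import ctrl
import cv2,numpy as np
a=ctrl.capture("scene");b=ctrl.capture("side")
cv2.imwrite("pics/scene0.png",a[:,:,::-1]);cv2.imwrite("pics/side0.png",b[:,:,::-1])
np.save("scene.npy",a);np.save("side.npy",b)
for n in("scene","side","wrist"):print(n,ctrl.get_calibration(n))
print(ctrl.get_state())
E
```

```text
pics
scene {'K': array([[574.57587086,   0.        , 314.52188057],
       [  0.        , 574.57587086, 241.68951112],
       [  0.        ,   0.        ,   1.        ]]), 'eye': array([1316.77903504, -507.86947885, 1180.52295038]), 'attitude': array([ 0.82824862,  0.44168755, -0.16564653, -0.30245256])}
side {'K': array([[532.5766239 ,   0.        , 316.98146664],
       [  0.        , 532.5766239 , 242.07595317],
       [  0.        ,   0.        ,   1.        ]]), 'eye': array([ 283.85697418,  874.72484596, 1237.94516095]), 'attitude': array([-0.14185008,  0.93260629, -0.32718774,  0.05542792])}
wrist {'K': array([[363.48110806,   0.        , 319.99714953],
       [  0.        , 363.48110806, 238.91234674],
       [  0.        ,   0.        ,   1.        ]]), 'eye': array([ 336.1711541 , -560.41683064,  371.95197223]), 'attitude': array([ 0.8352517 , -0.5328023 , -0.07366265,  0.11423714])}
{'t': 0.1, 'joint_pos': array([-1.31006130e+00,  2.45766815e-01,  1.55892521e+00, -5.33145772e-05,
        1.33870988e+00, -1.74108211e-01]), 'dq': array([ 0.00012149, -0.00280695, -0.00313617, -0.00136206, -0.00026015,
       -0.00023794]), 'tau': array([-4.07266416e-04, -4.30666780e+01, -3.27131081e+01, -1.86772841e-04,
        2.82002256e-03, -2.29100732e-05]), 'tcp_pos': array([ 273.67643791, -589.0030619 ,  230.25828369]), 'eef_rot': array([ 8.42994137e-01, -5.37921989e-01, -6.84294639e-04, -5.92253481e-04]), 'wrist_force': array([-0.38485829,  0.74219313,  0.05015165]), 'wrist_torque': array([-0.06380414,  0.02365582, -0.02327123]), 'finger_gap': 0.9971924608104876}
```

View pics/scene0.png

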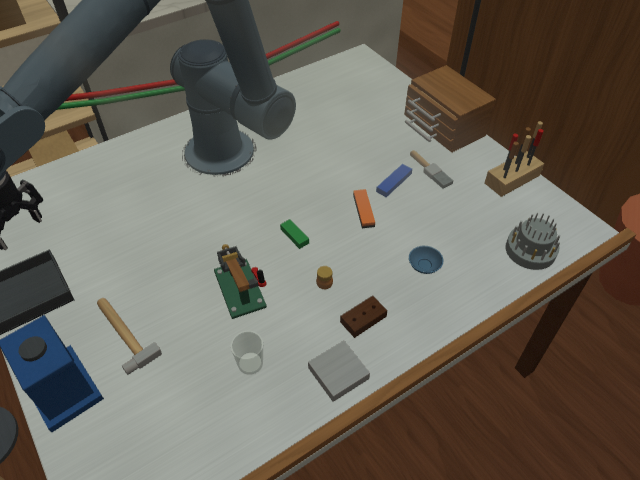

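View pics/side0.png

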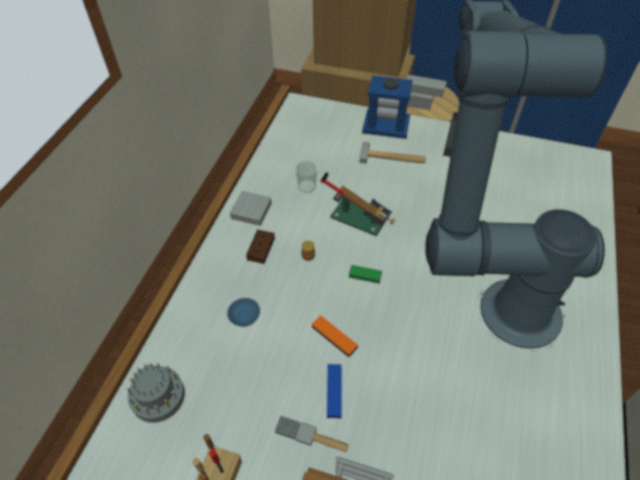

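The scene picture shows the orange stone at (364,208), the blue look-alike at (394,180), the green wax at (294,233) and the rest at (240,285) with its red lever and black knob at (260,277). The side picture shows the stone at (335,336), the blue one at (334,390) and the rest at (362,212). The orange block is the one meant, because the blue one is excluded. I'll measure and make a confirming crop.

```bash
cat > h.py <<'E'
import numpy as np,cv2
from scipy.spatial.transform import Rotation as R
from cell import ctrl
def ray(cal,px):
    px=np.atleast_2d(px).astype(float)
    d=np.c_[px,np.ones(len(px))]@np.linalg.inv(cal["K"]).T
    return cal["eye"],R.from_quat(cal["attitude"]).apply(d)
def onplane(cal,px,p0,n):
    e,d=ray(cal,px); n=np.array(n,float)
    return e+d*(((np.array(p0)-e)@n)/(d@n))[:,None]
def proj(cal,P):
    c=R.from_quat(cal["attitude"]).inv().apply(np.atleast_2d(P)-cal["eye"]); u=c@cal["K"].T
    return u[:,:2]/u[:,2:]
def mask(im,h0,h1,s=90,v=40):
    h=cv2.cvtColor(im,cv2.COLOR_RGB2HSV)
    return cv2.inRange(h,(h0,s,v),(h1,255,255))
def biggest(m,near=None,r=60):
    cs=cv2.findContours(m,cv2.RETR_EXTERNAL,cv2.CHAIN_APPROX_NONE)[0]
    if near is not None: cs=[c for c in cs if np.linalg.norm(c.reshape(-1,2).mean(0)-near)<r]
    return max(cs,key=cv2.contourArea).reshape(-1,2)
def rect(P):
    (c,s,a)=cv2.minAreaRect(P[:,:2].astype(np.float32)); 
    if s[0]<s[1]: s=s[::-1];a+=90
    return np.array(c),s,(a+90)%180-90
E
python3 - <<'E'
from h import *
for n,ps,pg in(("scene",(364,208),(240,285)),("side",(335,336),(362,215))):
    im=np.load(n+".npy");cal=ctrl.get_calibration(n)
    print(n,"stone",rect(onplane(cal,biggest(mask(im,4,16,170,120),ps,40),[0,0,17],[0,0,1])))
    g=biggest(mask(im,55,95,60,20),pg,40)
    print("plate",rect(onplane(cal,g,[0,0,10],[0,0,1])))
    x,y=pg; c=im[y-50:y+50,x-60:x+60]
    x,y=ps; d=im[y-50:y+50,x-60:x+60]
    cv2.imwrite(f"pics/crop_{n}.png",cv2.resize(np.hstack([c,d])[:,:,::-1],None,fx=3.3,fy=3.3,interpolation=cv2.INTER_CUBIC))
a=cv2.imread("pics/crop_scene.png");b=cv2.imread("pics/crop_side.png")
o=np.vstack([a,b]);cv2.imwrite("pics/crop.png",cv2.resize(o,(720,600)))
E
```

```text
scene stone (array([490.78359985, 204.36309814]), (54.194252014160156, 34.46415710449219), -25.6129150390625)
plate (array([ 504.10263062, -202.85386658]), (161.4198760986328, 88.69189453125), -11.496650695800781)
side stone (array([456.98379517, 223.71601868]), (128.0032196044922, 35.019287109375), -25.207183837890625)
plate (array([ 501.17102051, -196.56503296]), (155.39329528808594, 85.69013977050781), -11.514366149902344)
```

View pics/crop.png

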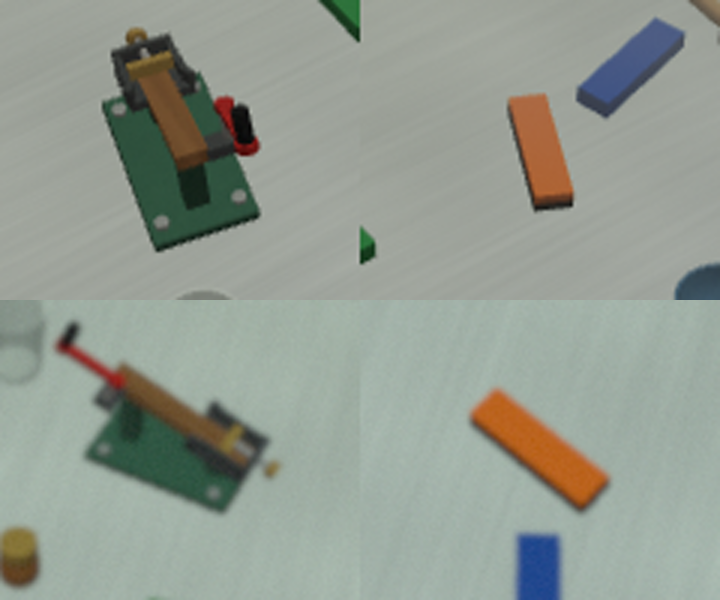

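The crop confirms the orange-topped, dark-bottomed block as the stone, at upper right (541,150) and lower right (540,450). The blue block is the look-alike. The rest's brass stop is visible at (150,63), and the lever is open and pointing uphill. Next I'll go over the rest for a near view with the wrist camera.

```bash
cat >> h.py <<'E'
def units(target,yaw=None,st=None):
    """row values from present measured pose to reach target (world mm) and tool-x yaw (deg)"""
    st=st or ctrl.get_state(); r=R.from_quat(st["eef_rot"])
    d=r.inv().apply(np.array(target)-st["tcp_pos"])/50
    x=r.apply([1,0,0]); y0=np.degrees(np.arctan2(x[1],x[0]))
    t=0 if yaw is None else -((yaw-y0+180)%360-180)/8   # tool z points down
    print("tcp",st["tcp_pos"].round(1),"yaw %.1f"%y0,"t %.2f"%st["t"],"q",st["joint_pos"].round(2),"F",st["wrist_force"].round(1),"-> row",d.round(3),"turn %.2f"%t)
E
python3 - <<'E'
from h import *
c=ctrl.get_calibration("wrist");s=ctrl.get_state();r=R.from_quat(s["eef_rot"])
print(r.inv().apply(c["eye"]-s["tcp_pos"]), (r.inv()*R.from_quat(c["attitude"])).as_matrix().round(3))
units([490,-195,255],-101.5)
E
```

```text
[   0.14825781  -68.75834929 -141.67614818] [[ 1.    -0.     0.   ]
 [-0.     0.963  0.27 ]
 [-0.    -0.27   0.963]]
tcp [ 273.7 -589.   230.3] yaw -65.1 t 0.10 q [-1.31  0.25  1.56 -0.    1.34 -0.17] F [-0.4  0.7  0.1] -> row [-5.325 -7.244 -0.483] turn 4.55
```

```bash
python3 -m inch '[[-0.7,-0.9,-0.06,0.6,85],[-1.4,-1.8,-0.12,1.2,85],[-2.1,-2.8,-0.2,1.8,85],[-2.8,-3.8,-0.25,2.4,85],[-3.5,-4.7,-0.3,3,85]]'; python3 -c "
from h import *
units([490,-195,255],-101.5)"
```

```text
t: 0.72
tcp_pos: [413.8, -329.8, 246.0]
eef_rot: [0.712, -0.702, -0.0, -0.0]
wrist_force: [0.3, -0.7, 0.1]
finger_gap: 0.999
tcp [ 413.8 -329.8  246. ] yaw -89.2 t 0.72 q [-0.89 -0.05  1.85  0.    1.34  0.67] F [ 0.3 -0.7  0.1] -> row [-2.675 -1.559 -0.178] turn 1.53
```

```bash
python3 -m inch '[[-0.9,-0.5,-0.06,0.5,85],[-1.8,-1.04,-0.12,1,85],[-2.68,-1.56,-0.18,1.53,85],[-2.68,-1.56,-0.18,1.53,85],[-2.68,-1.56,-0.18,1.53,85]]'
python3 - <<'E'
from h import *
c=ctrl.get_calibration("wrist");im=ctrl.capture("wrist");np.save("w1.npy",im);np.save("w1cal.npy",c,allow_pickle=True)
units([490,-195,255],-101.5)
cv2.imwrite("pics/w1.png",im[:,:,::-1])
E
```

```text
t: 1.35
tcp_pos: [488.8, -196.7, 254.9]
eef_rot: [-0.634, 0.773, 0.0, -0.0]
wrist_force: [-0.5, 0.1, -1.7]
finger_gap: 0.993
tcp [ 488.6 -197.2  254.9] yaw -101.4 t 1.40 q [-0.6  -0.07  1.85 -0.    1.36  1.17] F [ 0.9  0.1 -0.1] -> row [-0.048 -0.018 -0.002] turn 0.02
```

View pics/w1.png

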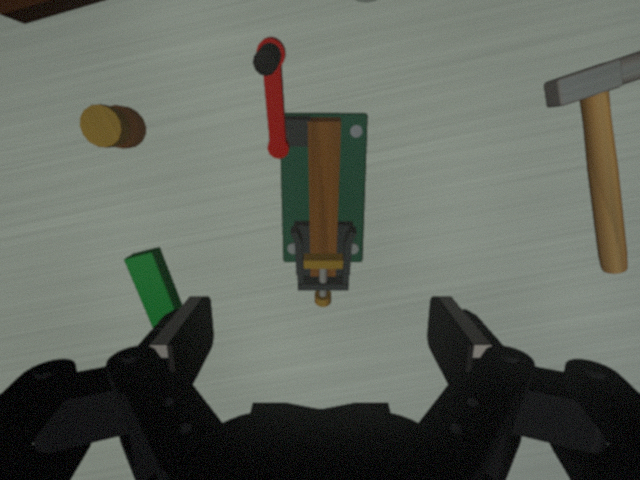

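The near view shows the rest upright in the picture. The rail's high end is at (324,120), the stop at (323,261), the lever hub at (278,150) and the knob top at (268,58).

Run:
```python
from h import *
im=np.load("w1.npy");cal=np.load("w1cal.npy",allow_pickle=True).item()
h=cv2.cvtColor(im,cv2.COLOR_RGB2HSV)
for y in(125,150,180,210,225): print(y,[tuple(h[y,x]) for x in(300,305,308,312,324,336,340,344)])
print([(y,tuple(h[y,324])) for y in range(112,126)])
print([(y,tuple(h[y,315])) for y in range(248,275)])
```

```text
125 [(np.uint8(0), np.uint8(0), np.uint8(40)), (np.uint8(143), np.uint8(21), np.uint8(48)), (np.uint8(14), np.uint8(131), np.uint8(78)), (np.uint8(16), np.uint8(151), np.uint8(81)), (np.uint8(16), np.uint8(156), np.uint8(93)), (np.uint8(17), np.uint8(152), np.uint8(84)), (np.uint8(20), np.uint8(120), np.uint8(72)), (np.uint8(76), np.uint8(97), np.uint8(66))]
150 [(np.uint8(73), np.uint8(100), np.uint8(66)), (np.uint8(73), np.uint8(115), np.uint8(62)), (np.uint8(19), np.uint8(115), np.uint8(73)), (np.uint8(16), np.uint8(157), np.uint8(81)), (np.uint8(16), np.uint8(169), np.uint8(92)), (np.uint8(16), np.uint8(161), np.uint8(81)), (np.uint8(37), np.uint8(72), np.uint8(64)), (np.uint8(73), np.uint8(112), np.uint8(66))]
180 [(np.uint8(69), np.uint8(105), np.uint8(68)), (np.uint8(73), np.uint8(98), np.uint8(60)), (np.uint8(31), np.uint8(83), np.uint8(68)), (np.uint8(15), np.uint8(169), np.uint8(80)), (np.uint8(15), np.uint8(178), np.uint8(90)), (np.uint8(16), np.uint8(161), np.uint8(87)), (np.uint8(66), np.uint8(80), np.uint8(64)), (np.uint8(70), np.uint8(98), np.uint8(68))]
210 [(np.uint8
[... 2143 characters left out ...]
, np.uint8(97))), (262, (np.uint8(22), np.uint8(163), np.uint8(105))), (263, (np.uint8(22), np.uint8(172), np.uint8(104))), (264, (np.uint8(23), np.uint8(161), np.uint8(111))), (265, (np.uint8(21), np.uint8(163), np.uint8(105))), (266, (np.uint8(20), np.uint8(157), np.uint8(112))), (267, (np.uint8(21), np.uint8(167), np.uint8(107))), (268, (np.uint8(21), np.uint8(173), np.uint8(100))), (269, (np.uint8(16), np.uint8(154), np.uint8(93))), (270, (np.uint8(16), np.uint8(154), np.uint8(91))), (271, (np.uint8(13), np.uint8(136), np.uint8(90))), (272, (np.uint8(17), np.uint8(166), np.uint8(89))), (273, (np.uint8(14), np.uint8(137), np.uint8(93))), (274, (np.uint8(17), np.uint8(151), np.uint8(91)))]
```

Run:
```python
from h import *
im=np.load("w1.npy");cal=np.load("w1cal.npy",allow_pickle=True).item()
m=mask(im,8,22,120,60)
ctr=[]
for y in range(128,218):
    xs=np.where(m[y,295:355])[0]+295; ctr.append((np.median([xs.min(),xs.max()]),y,xs.max()-xs.min()+1))
ctr=np.array(ctr); f=np.polyfit(ctr[:,1],ctr[:,0],1); line=lambda y:[np.polyval(f,y),y]
yaw=-11.5
def bed(yaw,end):
    z=75+72*np.sin(np.radians(20)); P=onplane(cal,[line(end)],[0,0,z],[0,0,1])[0]
    u=np.array([np.cos(np.radians(yaw)),np.sin(np.radians(yaw)),0]); t=np.radians(20)
    bx=u*np.cos(t)+[0,0,np.sin(t)]; bz=-u*np.sin(t)+[0,0,np.cos(t)]
    return P-72*bx,np.c_[bx,np.cross(bz,bx),bz]
for _ in range(4):
    o,B=bed(yaw,121.5)
    P=onplane(cal,[line(130),line(215)],o,B[:,2]); d=P[1]-P[0]; yaw=np.degrees(np.arctan2(-d[1],-d[0]))
print("yaw",yaw,"o",o)
tobed=lambda px,z=0:((onplane(cal,px,o+z*B[:,2],B[:,2])-o)@B).round(1)
print("stop base",tobed([line(254.5)]),"stop top",tobed([line(260.5)],12.5))
g=biggest(mask(im,55,95,60,20),(324,190),60); 
print("plate",rect(onplane(cal,g,[0,0,12],[0,0,1])))
print("width check",tobed([(ctr[40,0]-ctr[40,2]/2,168),(ctr[40,0]+ctr[40,2]/2,168)]))
# knob top: black blob near (268,58)
k=cv2.inRange(cv2.cvtColor(im,cv2.COLOR_RGB2GRAY),0,45); kb=biggest(k,(268,58),15); (c,r)=cv2.minEnclosingCircle(kb); print("knobpx",c,r,tobed([c],55),"hub",tobed([(278,150)],30))
np.savez("bed.npz",o=o,B=B,yaw=yaw)
# two-view check of bed: project high rail end & stop into scene/side
for n in("scene","side"):
    print(n,proj(ctrl.get_calibration(n),[o+B@[72,0,0],o+B@[124,34,60]]).round(1))
units([457,224,150],-115)
```

```text
yaw -11.319684487470978 o [ 500.76456458 -201.97543808   75.        ]
stop base [[-59.4  -0.    0. ]] stop top [[-56.9   0.1  12.5]]
plate (array([ 500.51864624, -205.23910522]), (155.64474487304688, 80.5128402709961), -11.281501770019531)
width check [[ 32.9  12.6   0. ]
 [ 33.  -12.6   0. ]]
knobpx (268.5, 59.0) 16.37843894958496 [[125.2  32.3  55. ]] hub [[60.8 33.6 30. ]]
scene [[243.5 285.4]
 [258.7 270.4]]
side [[340.4 186.9]
 [326.7 172.7]]
tcp [ 488.6 -197.2  254.9] yaw -101.4 t 1.40 q [-0.6  -0.07  1.85 -0.    1.36  1.17] F [ 0.9  0.1 -0.1] -> row [-8.133  2.278  2.1  ] turn 1.71
```

The measurements agree. The bed yaw is -11.3° and the stop is at bed x ≈ -58, so home centre should be ≈ +7. Now the stone.

```bash
python3 -m inch '[[-1.16,0.33,0.1,0.3,85],[-2.3,0.65,0.2,0.6,85],[-3.5,1,0.3,0.9,85],[-4.65,1.3,0.4,1.2,85],[-5.8,1.6,0.5,1.4,85]]' >/dev/null;  python3 -m inch '[[-1.1,0.3,0.1,0.1,85],[-2.15,0.65,0.2,0.2,85],[-2.4,0.68,0.4,0.3,85],[-2.4,0.68,0.4,0.3,85],[-2.4,0.68,0.4,0.3,85]]'
python3 - <<'E'
from h import *
c=ctrl.get_calibration("wrist");im=ctrl.capture("wrist")
P=onplane(c,biggest(mask(im,4,16,150,60)),[0,0,19],[0,0,1]); s=rect(P);print(s)
cv2.imwrite("pics/w2.png",im[:,:,::-1])
units([*s[0],30],s[2]-90)
E
```

```text
t: 2.65
tcp_pos: [482.5, 225.7, 210.3]
eef_rot: [-0.537, 0.844, -0.0, -0.0]
wrist_force: [-1.0, -1.5, 0.5]
finger_gap: 0.996
(array([457.61468506, 219.46697998]), (129.14077758789062, 34.49832534790039), -25.082199096679688)
tcp [482.6 225.8 210.5] yaw -115.1 t 2.70 q [ 0.22 -0.01  1.88 -0.    1.28  2.23] F [ 0.1  1.  -0.1] -> row [0.326 0.4   3.61 ] turn 0.00
```

```bash
python3 -m inch '[[0.33,0.4,0.8,0,85],[0.33,0.4,1.8,0,85],[0.33,0.4,2.8,0,85],[0.33,0.4,3.4,0,85],[0.33,0.4,3.4,0,85]]';  python3 - <<'E'
from h import *
c=ctrl.get_calibration("wrist");im=ctrl.capture("wrist")
P=onplane(c,biggest(mask(im,4,16,150,60)),[0,0,20],[0,0,1]); s=rect(P);print(s,P[:,:2].min(0),P[:,:2].max(0))
cv2.imwrite("pics/w3.png",im[:,:,::-1])
units([457.5,220,2],-115)
E
```

```text
t: 3.32
tcp_pos: [455.5, 219.3, 38.5]
eef_rot: [-0.537, 0.844, 0.001, -0.002]
wrist_force: [0.5, -0.1, 0.1]
finger_gap: 0.996
(array([457.66409302, 219.89456177]), (128.4960174560547, 35.283714294433594), -25.30644989013672) [392.48732525 176.69532895] [522.82019098 262.60599758]
tcp [457.2 219.9  40.4] yaw -115.0 t 3.38 q [ 0.22  0.18  2.02 -0.    0.93  2.23] F [0.5 0.4 0.9] -> row [-0.005 -0.005  0.769] turn -0.00
```

View pics/w3.png

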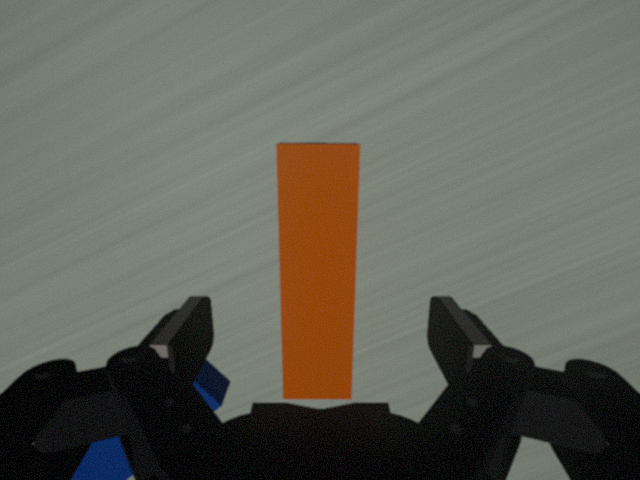

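The stone is centred between the open jaws, from (318,143) down to (318,398). The blue block shows at left (210,385), so I'll check its clearance to the finger before descending.

Run:
```python
from h import *
im=np.load("side.npy");c=ctrl.get_calibration("side")
P=onplane(c,biggest(mask(im,105,130,120,60),(334,390),30),[0,0,20],[0,0,1])
s=ctrl.get_state();q=R.from_quat(s["eef_rot"]).inv().apply(P-s["tcp_pos"])
print(rect(P)); h=cv2.convexHull(q[:,:2].astype(np.float32)).reshape(-1,2); print(h.min(0),h.max(0),h[np.abs(h[:,1])<20])
print(h[::4].round())
```

```text
(array([415.48834229, 367.31689453]), (128.7705535888672, 30.3989315032959), -74.03972721099854)
[-172.89017   47.35237] [-59.019375 151.82335 ] []
[[ -76.   49.]
 [ -59.   71.]
 [-132.  135.]
 [-164.  143.]
 [-167.  125.]]
```

```bash
python3 -m inch '[[0,0,0.35,0,85],[0,0,0.65,0,85],[0,0,0.75,0,85],[0,0,0.75,0,60],[0,0,0.75,0,45]]'; python3 -m inch '[[0,0,0,0,25],[0,0,0,0,25],[0,0,0,0,25],[0,0,0,0,25],[0,0,0,0,25]]'
```

```text
t: 4.0
tcp_pos: [457.4, 220.9, 3.2]
eef_rot: [-0.538, 0.843, -0.0, 0.0]
wrist_force: [0.1, 0.8, 0.6]
finger_gap: 0.598
t: 4.62
tcp_pos: [457.9, 221.0, 3.5]
eef_rot: [-0.538, 0.843, -0.0, 0.001]
wrist_force: [0.4, 1.1, 6.2]
finger_gap: 0.409
```

```bash
python3 -m inch '[[0,0,-0.4,0,25],[0,0,-1.2,0,25],[0,0,-2.2,0,25],[0,0,-3.2,0,25],[0,0,-3.8,0,25]]'; python3 -c "
from h import *
units([529,-207.6,190],-101.3)"
```

```text
t: 5.25
tcp_pos: [457.1, 220.8, 194.6]
eef_rot: [-0.538, 0.843, -0.0, 0.001]
wrist_force: [0.8, -0.8, -2.7]
finger_gap: 0.406
tcp [457.1 220.8 194.6] yaw -114.9 t 5.25 q [ 0.23 -0.06  1.95 -0.    1.25  2.23] F [ 0.8 -0.8 -2.7] -> row [ 7.164 -4.915  0.09 ] turn -1.70
```

```bash
python3 -m inch '[[0.9,-0.6,0,-0.2,25],[1.8,-1.25,0,-0.4,25],[2.8,-1.9,0,-0.7,25],[3.8,-2.6,0,-0.9,25],[4.8,-3.3,0,-1.15,25]]' >/dev/null; python3 -m inch '[[0.9,-0.6,0.04,-0.2,25],[1.7,-1.2,0.08,-0.4,25],[2.3,-1.6,0.09,-0.55,25],[2.36,-1.6,0.09,-0.55,25],[2.36,-1.6,0.09,-0.55,25]]'
python3 - <<'E'
from h import *
z=np.load("bed.npz")
c=ctrl.get_calibration("wrist");im=ctrl.capture("wrist");units([529,-207.6,118],-101.3)
cv2.imwrite("pics/w4.png",im[:,:,::-1]);np.save("w4.npy",im);np.save("w4cal.npy",c,allow_pickle=True)
s=ctrl.get_state()
P=onplane(c,biggest(mask(im,4,13,160,60)),[0,0,s["tcp_pos"][2]+16.5],[0,0,1]);print(rect(P)); print(((rect(P)[0]-z["o"][:2])@z["B"][:2,1]))
E
```

```text
t: 6.5
tcp_pos: [549.7, -200.9, 187.1]
eef_rot: [-0.634, 0.774, 0.001, -0.0]
wrist_force: [0.3, 0.1, -1.6]
finger_gap: 0.405
tcp [ 549.8 -200.5  187.3] yaw -101.3 t 6.55 q [-0.54  0.14  1.76  0.    1.24  1.22] F [ 0.3  0.  -2.4] -> row [0.222 0.377 1.387] turn -0.00
(array([ 563.0713501 , -203.58988953]), (104.75080108642578, 36.34886932373047), -11.126289367675781)
10.646718789111542
```

View pics/w4.png

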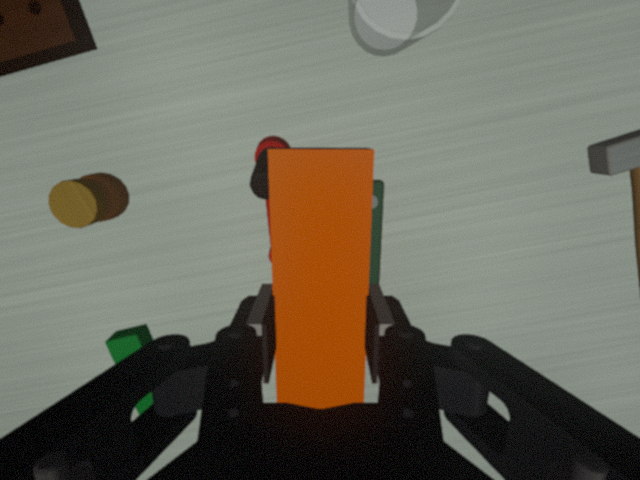

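The stone is held level, orange up. Its end runs from (268,150) to (374,150), aligned with the bed, and the knob is at left (262,172). I'll shift over the rail and then go down.

```bash
python3 -m inch '[[0.21,0.38,0,0,25],[0.21,0.38,0,0,25],[0.21,0.38,0.5,0,25],[0.21,0.38,1.2,0,25],[0.21,0.38,1.53,0,25]]'; python3 -m inch '[[0,0,0,0,25],[0,0,0.01,0,25],[0,0,0.03,0,25],[0,0,0.05,0,25],[0,0,0.07,0,25]]'; python3 -c "
from h import *
z=np.load('bed.npz');s=ctrl.get_state();print(z['B'].T@(s['tcp_pos']-z['o']))
units([529,-207.6,90],-101.3)"
```

```text
t: 7.18
tcp_pos: [529.1, -206.6, 109.7]
eef_rot: [-0.634, 0.773, 0.002, -0.0]
wrist_force: [-0.5, -0.3, -2.8]
finger_gap: 0.403
t: 7.8
tcp_pos: [530.0, -208.3, 108.6]
eef_rot: [-0.634, 0.773, -0.0, 0.0]
wrist_force: [-0.0, 0.2, -3.2]
finger_gap: 0.402
[39.63079315 -0.48972139 21.32316275]
tcp [ 530.  -208.3  108.6] yaw -101.3 t 7.80 q [-0.57  0.2   1.85  0.    1.09  1.2 ] F [-0.   0.2 -3.2] -> row [-0.01   0.023  0.372] turn -0.00
```

```bash
python3 -m inch '[[-0.02,0.02,0.03,0,25],[-0.02,0.02,0.06,0,25],[-0.02,0.02,0.09,0,25],[-0.02,0.02,0.12,0,25],[-0.02,0.02,0.14,0,25]]';  python3 -m inch '[[0,0,0.02,0,25],[0,0,0.04,0,25],[0,0,0.06,0,25],[0,0,0.08,0,25],[0,0,0.08,0,25]]'
```

```text
t: 8.43
tcp_pos: [529.1, -207.1, 102.3]
eef_rot: [-0.634, 0.773, 0.0, -0.0]
wrist_force: [-7.4, 3.2, 8.1]
finger_gap: 0.406
t: 9.05
tcp_pos: [530.1, -207.9, 100.8]
eef_rot: [-0.634, 0.773, -0.001, 0.0]
wrist_force: [-9.4, 3.5, 16.5]
finger_gap: 0.404
```

```bash
python3 -m inch '[[0,0,0.02,0,25],[0,0,0.04,0,25],[0,0,0.06,0,25],[0,0,0.08,0,25],[0,0,0.08,0,25]]';python3 -c "
from cell import ctrl;print(ctrl.get_state()['wrist_torque'])"
```

```text
t: 9.68
tcp_pos: [529.6, -208.0, 96.5]
eef_rot: [-0.634, 0.773, -0.001, -0.0]
wrist_force: [-10.3, 3.0, 16.8]
finger_gap: 0.402
[0.38416451 1.14884998 0.00131969]
```

It is rotating in the grip at a steady ~17 N, so I'll continue.

```bash
python3 -m inch '[[0,0,0.02,0,25],[0,0,0.04,0,25],[0,0,0.06,0,25],[0,0,0.08,0,25],[0,0,0.08,0,25]]';python3 -m inch '[[0,0,0.015,0,25],[0,0,0.03,0,25],[0,0,0.045,0,25],[0,0,0.06,0,25],[0,0,0.06,0,25]]'
python3 - <<'E'
from h import *
z=np.load("bed.npz")
a=ctrl.capture("scene");b=ctrl.capture("side");units([529,-207.6,90],-101.3)
A=cv2.resize(a[240:340,190:310,::-1],None,fx=3.3,fy=3.3,interpolation=cv2.INTER_CUBIC);B=cv2.resize(b[150:250,300:420,::-1],None,fx=3.3,fy=3.3,interpolation=cv2.INTER_CUBIC)
cv2.imwrite("pics/p1.png",np.hstack([A,B]))
E
```

```text
t: 10.3
tcp_pos: [528.8, -207.8, 91.9]
eef_rot: [-0.634, 0.773, 0.0, -0.001]
wrist_force: [-11.3, 2.7, 16.2]
finger_gap: 0.403
t: 10.92
tcp_pos: [528.6, -207.7, 88.8]
eef_rot: [-0.634, 0.773, 0.0, -0.001]
wrist_force: [-13.2, 3.0, 16.7]
finger_gap: 0.406
tcp [ 528.6 -207.8   88.8] yaw -101.3 t 11.03 q [-0.57  0.23  1.86 -0.    1.05  1.2 ] F [-13.7   2.5  16.8] -> row [-0.005 -0.008 -0.024] turn 0.00
```

View pics/p1.png

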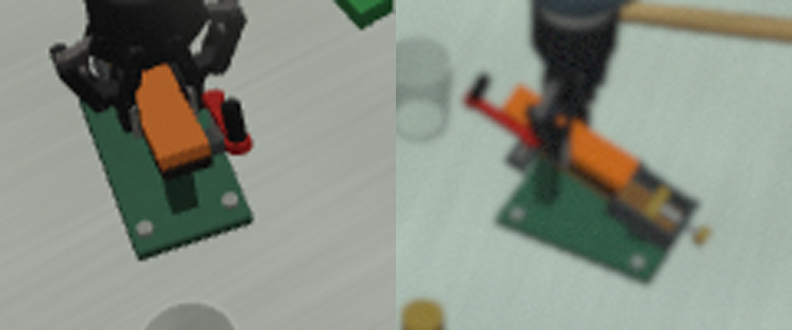

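The stone now lies along the slope, with its low end near the cheeks at (640,185) in the right half. I'll press a little more until the force rises.

```bash
python3 -m inch '[[0,0,0.01,0,25],[0,0,0.02,0,25],[0,0,0.03,0,25],[0,0,0.04,0,25],[0,0,0.04,0,25]]'; python3 -c "
from cell import ctrl;print(ctrl.get_state()['wrist_torque'])"
```

```text
t: 11.65
tcp_pos: [528.5, -207.7, 87.6]
eef_rot: [-0.634, 0.773, 0.001, -0.001]
wrist_force: [-16.9, 5.3, 22.3]
finger_gap: 0.405
[0.56182956 2.05660616 0.01404265]
```

```bash
python3 -m inch '[[0,0,-0.02,0,25],[0,0,-0.04,0,25],[0,0,-0.04,0,46],[0,0,-0.04,0,46],[0,0,-0.04,0,46]]'
python3 - <<'E'
from h import *
z=np.load("bed.npz");o,B=z["o"],z["B"];s=ctrl.get_state();print("tcp bed",B.T@(s["tcp_pos"]-o),s["wrist_force"],s["finger_gap"])
for n in("wrist","side","scene"):
    c=ctrl.get_calibration(n);im=ctrl.capture(n);cv2.imwrite(f"pics/r_{n}.png",im[:,:,::-1])
    near={"wrist":(320,230),"side":(360,205),"scene":(240,280)}[n]
    h=biggest(mask(im,4,13,150,60),near,90)
    P=(onplane(c,h,o+B[:,2]*20,B[:,2])-o)@B; r=rect(P);print(n,r,P[:,0].min(),P[:,0].max())
E
```

```text
t: 12.28
tcp_pos: [529.3, -207.0, 86.2]
eef_rot: [-0.634, 0.773, -0.0, 0.0]
wrist_force: [0.3, -0.1, 0.3]
finger_gap: 0.537
tcp bed [31.00798798  0.64791349  0.62959943] [ 0.33423556 -0.14283656  0.30612437] 0.5372103386331708
wrist (array([44.04534149, -0.10288048]), (121.53370666503906, 36.745262145996094), 0.005816624499857426) -16.721362725020303 104.81372203258022
side (array([6.90836716, 8.19277382]), (75.85503387451172, 47.516448974609375), -8.50030517578125) -31.177885910057622 43.425032236506546
scene (array([53.3631897 , -0.90884209]), (128.90098571777344, 37.36687088012695), -0.8867416381835938) -10.892276970180708 117.65799389603633
```

The stone lies flat: the wrist view gives it yaw 0.0° and y -0.1 mm in the bed frame, centre at about x = +38. I'll regrip lightly centred and slide it down the slope.

```bash
python3 -m inch '[[0.015,0,-0.06,0,46],[0.015,0,-0.06,0,25],[0.015,0,-0.06,0,25],[0.015,0,-0.06,0,25],[0.015,0,-0.06,0,25]]'; python3 -m inch '[[0,0.06,0.02,0,25],[0,0.12,0.045,0,25],[0,0.18,0.067,0,25],[0,0.24,0.09,0,25],[0,0.24,0.09,0,25]]'
cat > s.py <<'E'
from h import *
z=np.load("bed.npz");o,B=z["o"],z["B"];s=ctrl.get_state()
F=[ctrl.get_state()["wrist_force"]]
print("tcp bed",(B.T@(s["tcp_pos"]-o)).round(1),"Fbed",(B.T@s["wrist_force"]).round(1),"gap",round(s["finger_gap"],3))
E
python3 s.py
```

```text
t: 13.05
tcp_pos: [529.5, -208.1, 90.1]
eef_rot: [-0.634, 0.773, -0.001, 0.0]
wrist_force: [-1.0, 1.2, 6.0]
finger_gap: 0.403
t: 13.68
tcp_pos: [517.8, -206.0, 85.8]
eef_rot: [-0.634, 0.773, -0.001, 0.0]
wrist_force: [0.3, -0.2, 6.3]
finger_gap: 0.405
tcp bed [20.2 -0.6  4.2] Fbed [ 2.5 -0.1  5.8] gap 0.405
```

```bash
python3 -m inch '[[0,0.05,0.018,0,25],[0,0.10,0.036,0,25],[0,0.15,0.054,0,25],[0,0.19,0.069,0,25],[0,0.19,0.069,0,25]]'; python3 s.py; python3 -m inch '[[0,0.02,0.007,0,25],[0,0.04,0.015,0,25],[0,0.06,0.022,0,25],[0,0.08,0.029,0,25],[0,0.08,0.029,0,25]]'; python3 s.py
```

```text
t: 14.3
tcp_pos: [508.7, -204.2, 82.4]
eef_rot: [-0.634, 0.773, -0.001, 0.0]
wrist_force: [0.9, -0.1, 6.8]
finger_gap: 0.406
tcp bed [10.2 -0.6  4.2] Fbed [3.2 0.1 6.1] gap 0.406
t: 14.92
tcp_pos: [504.9, -203.5, 81.0]
eef_rot: [-0.634, 0.773, -0.001, 0.0]
wrist_force: [0.4, -0.8, 7.0]
finger_gap: 0.406
tcp bed [ 6.2 -0.6  4.2] Fbed [ 2.9 -0.7  6.4] gap 0.406
```

```bash
python3 -m inch '[[0,0.01,0.004,0,25],[0,0.02,0.007,0,25],[0,0.03,0.011,0,25],[0,0.04,0.015,0,25],[0,0.04,0.015,0,25]]'; python3 s.py; python3 -m inch '[[0,0.01,0.004,0,25],[0,0.02,0.007,0,25],[0,0.03,0.011,0,25],[0,0.03,0.011,0,25],[0,0.03,0.011,0,25]]'; python3 s.py
```

```text
t: 15.55
tcp_pos: [503.8, -203.3, 80.6]
eef_rot: [-0.634, 0.774, -0.002, 0.001]
wrist_force: [3.6, -1.3, 4.9]
finger_gap: 0.401
tcp bed [ 4.9 -0.7  4.2] Fbed [ 5.2 -0.6  3.3] gap 0.401
t: 16.18
tcp_pos: [503.8, -203.3, 80.7]
eef_rot: [-0.633, 0.774, -0.004, 0.002]
wrist_force: [7.7, -0.5, 4.0]
finger_gap: 0.404
tcp bed [ 5.  -0.7  4.3] Fbed [8.5 1.1 1.1] gap 0.404
```

Contact: motion stopped at tcp bed x ≈ 5 and the uphill force rose. I'll hold it lightly while pressing down slightly so that it stays flat.

```bash
python3 -m inch '[[0,-0.005,0.02,0,25],[0,-0.005,0.03,0,25],[0,-0.005,0.03,0,25],[0,-0.005,0.03,0,25],[0,-0.005,0.03,0,25]]'; python3 s.py
```

```text
t: 16.8
tcp_pos: [503.8, -203.4, 80.6]
eef_rot: [-0.634, 0.774, -0.003, 0.002]
wrist_force: [2.5, 2.2, 16.5]
finger_gap: 0.402
tcp bed [ 5.  -0.8  4.2] Fbed [ 7.5  2.6 14.8] gap 0.402
```

```bash
python3 -m inch '[[0,0,-0.02,0,25],[0,0.005,-0.02,0,25],[0,0.005,-0.02,0,25],[0,0.005,-0.02,0,25],[0,0.005,-0.02,0,25]]'; python3 s.py;  python3 -m inch '[[0,0,0,0,25],[0,0,0,0,46],[0,0,0,0,46],[0,0,-0.3,0,46],[0,0,-0.8,0,46]]';  python3 - <<'E'
from h import *
z=np.load("bed.npz");o,B=z["o"],z["B"]
c=ctrl.get_calibration("wrist");im=ctrl.capture("wrist")
h=biggest(mask(im,4,13,150,60),(320,260),120)
P=(onplane(c,h,o+B[:,2]*20,B[:,2])-o)@B; print(rect(P),P[:,0].min(),P[:,0].max())
cv2.imwrite("pics/w5.png",im[:,:,::-1]); units([503.8,-203.3,180],-101.3)
E
```

```text
t: 17.42
tcp_pos: [503.8, -203.4, 80.6]
eef_rot: [-0.634, 0.774, -0.004, 0.002]
wrist_force: [6.8, 1.1, 6.7]
finger_gap: 0.404
tcp bed [ 4.9 -0.8  4.2] Fbed [8.3 2.4 4.1] gap 0.404
t: 18.05
tcp_pos: [499.6, -201.6, 118.0]
eef_rot: [-0.634, 0.773, 0.001, -0.0]
wrist_force: [0.1, -0.5, 0.1]
finger_gap: 0.54
(array([ 9.32832336, -0.76862907]), (135.36000061035156, 37.07207489013672), -0.3274383544921875) -58.29627042234886 76.95902188589339
tcp [ 502.1 -203.1  122.4] yaw -101.3 t 18.10 q [-0.59  0.12  1.92 -0.    1.1   1.17] F [ 2.9 -0.2  2.1] -> row [-1.000e-03 -4.000e-02 -1.153e+00] turn -0.00
```

```bash
python3 -m inch '[[0,0.2,-0.8,0,46],[0,0.4,-1.5,0,46],[0,0.4,-1.6,0,46],[0,0.4,-1.6,0,46],[0,0.4,-1.6,0,46]]';  python3 - <<'E'
from h import *
z=np.load("bed.npz");o,B=z["o"],z["B"]
c=ctrl.get_calibration("wrist");im=ctrl.capture("wrist")
h=biggest(mask(im,4,13,150,60),(320,200),120)
P=(onplane(c,h,o+B[:,2]*20,B[:,2])-o)@B; print(rect(P),P[:,0].min(),P[:,0].max())
print(proj(c,[o+B@[72,0,20],o+B@[-58,0,20]]))
np.save("w6.npy",im);x=im[60:340,230:420,::-1]
cv2.imwrite("pics/w6.png",cv2.resize(x,None,fx=2.1,fy=2.1,interpolation=cv2.INTER_CUBIC))
E
```

```text
t: 18.73
tcp_pos: [480.3, -197.7, 196.3]
eef_rot: [-0.634, 0.773, 0.001, -0.0]
wrist_force: [0.5, -0.7, -0.1]
finger_gap: 0.538
(array([ 9.77915955, -0.64151573]), (131.3966064453125, 37.20270538330078), -0.0755462646484375) -55.898339112302175 75.45749272570237
[[320.68580508 113.19369741]
 [320.55601816 282.0155382 ]]
```

View pics/w6.png

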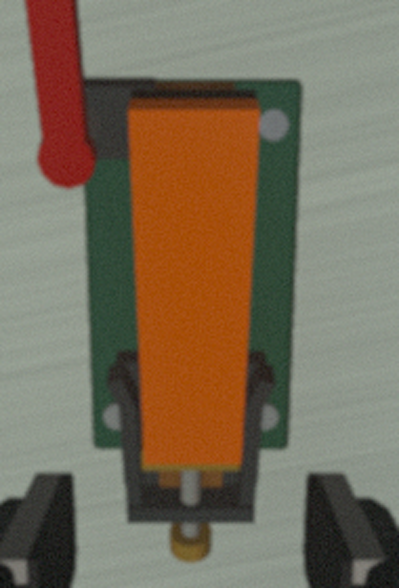

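The enlarged view shows the stone lying square in the pocket, with its low end at (190,467) against the thin brass strip of the stop. The hub is beside it at (67,158). For the lever, I'll push the knob with shut fingers turned 45°, and I need the waypoints for that.

```bash
cat > lev.py <<'E'
from h import *
import sys
z=np.load("bed.npz");o,B,yaw=z["o"],z["B"],float(z["yaw"])
def wp(q,gap,h=42):
    k=np.array([62+62*np.sin(q),34-62*np.cos(q)]); k=k+(7+14.5+gap)*np.array([1,1])/2**.5
    return o+B@np.array([*k,h])
E
python3 - <<'E'
from lev import *
P=wp(1.55,10);print(P)
units([*P[:2],225],yaw-135)
E
```

```text
[ 632.23798778 -172.2179927   164.49111253]
tcp [ 480.3 -197.7  196.3] yaw -101.3 t 18.77 q [-0.61 -0.03  1.92 -0.    1.25  1.16] F [ 0.4  0.1 -0.3] -> row [-1.097 -2.878 -0.58 ] turn 5.62
```

```bash
python3 -m inch '[[0,-0.2,-0.5,1,20],[-0.4,-1,-0.58,2.2,0],[-0.8,-2,-0.58,3.4,0],[-1.1,-2.88,-0.58,4.6,0],[-1.1,-2.88,-0.58,5.62,0]]'; python3 -m inch '[[0,0,0,0,0],[0,0,0,0,0],[0,0,0.1,0,0],[0,0,0.1,0,0],[0,0,0.1,0,0]]'
python3 - <<'E'
from lev import *
c=ctrl.get_calibration("wrist");im=ctrl.capture("wrist")
print("knob px expect",proj(c,[o+B@[124,33,60],o+B@[124,33,30]]).round())
cv2.imwrite("pics/w7.png",im[:,:,::-1])
units(wp(1.55,10),yaw-135)
E
```

```text
t: 19.4
tcp_pos: [634.6, -171.5, 224.4]
eef_rot: [-0.289, 0.957, 0.001, -0.001]
wrist_force: [-0.7, 0.2, -0.8]
finger_gap: -0.002
t: 20.02
tcp_pos: [632.8, -172.6, 222.2]
eef_rot: [-0.29, 0.957, -0.0, 0.0]
wrist_force: [0.4, -0.0, 0.4]
finger_gap: -0.003
knob px expect [[383. 273.]
 [365. 246.]]
tcp [ 632.8 -172.6  222.2] yaw -146.3 t 20.07 q [-0.44  0.27  1.55  0.    1.33  2.11] F [0.2 0.4 0.8] -> row [0.006 0.013 1.155] turn 0.00
```

View pics/w7.png

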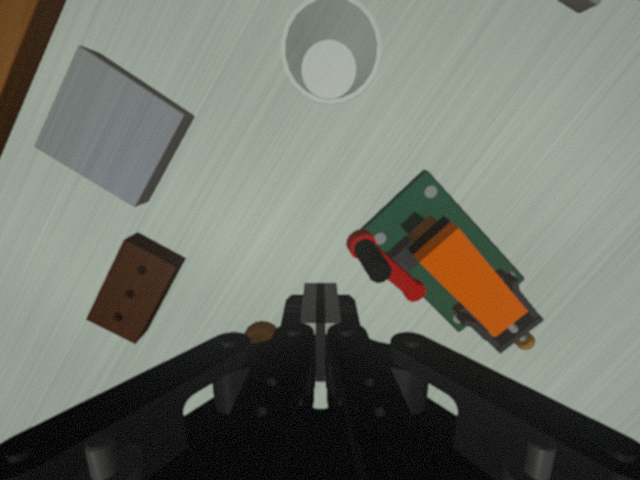

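The knob runs from (383,268) at its top to (358,240) at its base, as predicted. The shut fingertips are at (320,290), on its pushing side. I'll descend and start pushing.

```bash
python3 -m inch '[[0,0,0.4,0,0],[0,0,0.8,0,0],[0,0,1.1,0,0],[0,0,1.15,0,0],[0,0,1.15,0,0]]'
python3 - <<'E'
from lev import *
st=ctrl.get_state()
for q,g in((1.55,-6),(1.3,-7),(1.05,-7),(.8,-7),(.55,-7),(.3,-7),(.1,-7),(0,-7),(-.05,-9)): print(q,end=" "); d=R.from_quat(st["eef_rot"]).inv().apply(wp(q,g)-st["tcp_pos"])/50; print(d.round(3))
units(wp(1.55,10),None,st)
E
```

```text
t: 20.7
tcp_pos: [633.0, -172.5, 164.5]
eef_rot: [-0.29, 0.957, -0.0, 0.0]
wrist_force: [-0.2, -0.7, -0.2]
finger_gap: 0.0
1.55 [0.32  0.004 0.078]
1.3 [ 0.586 -0.183  0.099]
1.05 [ 0.867 -0.305  0.139]
0.8 [ 1.165 -0.356  0.203]
0.55 [ 1.462 -0.332  0.285]
0.3 [ 1.739 -0.234  0.382]
0.1 [ 1.935 -0.108  0.465]
0 [ 2.022 -0.03   0.507]
-0.05 [2.101 0.011 0.538]
tcp [ 633.  -172.5  164.5] yaw -146.3 t 20.70 q [-0.44  0.32  1.59 -0.    1.23  2.11] F [-0.2 -0.7 -0.2] -> row [0.01  0.014 0.001] turn 0.00
```

```bash
python3 -m inch '[[0.2,0,0.05,0,0],[0.32,0,0.08,0,0],[0.45,-0.1,0.09,0,0],[0.59,-0.18,0.1,0,0],[0.87,-0.3,0.14,0,0]]'; python3 -m inch '[[0.15,-0.03,0.03,0,0],[0.3,-0.05,0.065,0,0],[0.45,-0.04,0.1,0,0],[0.6,-0.02,0.15,0,0],[0.6,-0.02,0.15,0,0]]'
python3 - <<'E'
from lev import *
c=ctrl.get_calibration("wrist");im=ctrl.capture("wrist")
cv2.imwrite("pics/w8.png",im[:,:,::-1])
units(wp(.3,-7));units(wp(0,-7))
E
```

```text
t: 21.32
tcp_pos: [605.8, -210.0, 159.1]
eef_rot: [-0.29, 0.957, -0.001, 0.001]
wrist_force: [2.3, -0.8, 2.5]
finger_gap: -0.004
t: 21.95
tcp_pos: [579.6, -226.5, 149.4]
eef_rot: [-0.29, 0.957, 0.001, -0.001]
wrist_force: [1.0, -0.3, -0.1]
finger_gap: -0.003
tcp [ 580.  -226.4  149.6] yaw -146.3 t 22.00 q [-0.55  0.27  1.69 -0.    1.19  2.  ] F [ 0.6 -0.7  0.4] -> row [0.258 0.073 0.083] turn 0.00
tcp [ 580.  -226.4  149.6] yaw -146.3 t 22.00 q [-0.55  0.27  1.69 -0.    1.19  2.  ] F [ 0.6 -0.7  0.4] -> row [0.541 0.278 0.209] turn 0.00
```

View pics/w8.png

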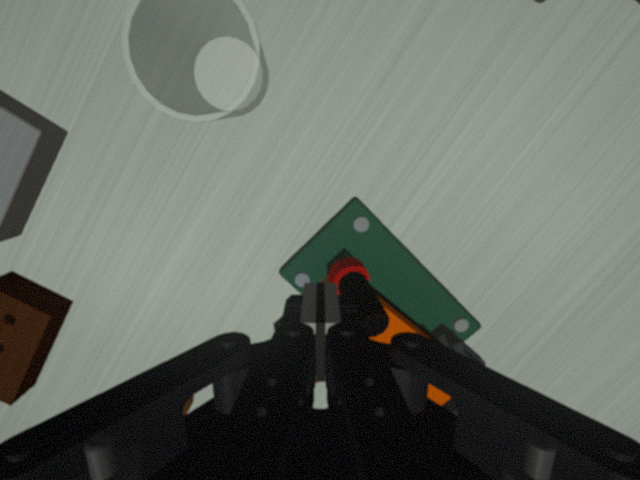

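The knob at (360,300) is right against the fingers and moving with them. I'll continue to shut.

```bash
python3 -m inch '[[0.13,0.03,0.04,0,0],[0.26,0.07,0.08,0,0],[0.37,0.14,0.13,0,0],[0.45,0.2,0.17,0,0],[0.5,0.24,0.19,0,0]]'; python3 s.py; python3 -m inch '[[0.03,0.02,0.015,0,0],[0.05,0.04,0.02,0,0],[0.07,0.05,0.03,0,0],[0.09,0.07,0.04,0,0],[0.09,0.07,0.04,0,0]]'; python3 s.py
```

```text
t: 22.62
tcp_pos: [552.8, -230.5, 140.6]
eef_rot: [-0.29, 0.957, -0.0, 0.0]
wrist_force: [2.0, -0.1, -0.3]
finger_gap: 0.001
tcp bed [ 75.7 -17.8  42.2] Fbed [ 1.7  0.3 -0.9] gap 0.001
t: 23.25
tcp_pos: [551.4, -230.5, 140.6]
eef_rot: [-0.29, 0.957, -0.003, 0.005]
wrist_force: [13.8, 2.5, -0.8]
finger_gap: -0.003
tcp bed [ 74.3 -18.1  42.7] Fbed [12.   5.2 -5.3] gap -0.003
```

It stopped against something firm at about 13 N, right where q=0 is predicted. I'll back off and check.

```bash
python3 -m inch '[[-0.15,-0.1,-0.04,0,0],[-0.3,-0.15,-0.1,0,0],[-0.3,-0.15,-0.8,0,0],[-0.3,-0.15,-1.7,0,0],[-0.5,0.2,-2.4,0,0]]' ; python3 -m inch '[[-0.6,0.6,-0.3,-1,0],[-1.0,1.2,-0.3,-2,0],[-1,1.2,-0.3,-2,0],[-1,1.2,-0.3,-2,0],[-1,1.2,-0.3,-2,0]]'
python3 - <<'E'
from lev import *
c=ctrl.get_calibration("wrist");im=ctrl.capture("wrist");np.save("w9.npy",im)
pr=proj(c,[o+B@[62,-28,60],o+B@[62,-28,30],o+B@[62,34,30],o+B@[72,0,20],o+B@[-58,0,20],o+B@[-58,0,12]]);print(pr.round())
h=biggest(mask(im,4,13,150,60)); P=(onplane(c,h,o+B[:,2]*20,B[:,2])-o)@B; print(rect(P),P[:,0].min(),P[:,0].max())
r=cv2.bitwise_or(mask(im,0,3,170,60),mask(im,174,180,170,60));h=biggest(r);P=(onplane(c,h,o+B[:,2]*30,B[:,2])-o)@B;print("arm",rect(P))
x,y=pr.mean(0).astype(int);x0=max(0,x-130);y0=max(0,y-100);cv2.imwrite("pics/w9.png",cv2.resize(im[y0:y0+200,x0:x0+260,::-1],None,fx=3,fy=3,interpolation=cv2.INTER_CUBIC));print(x0,y0)
E
```

```text
t: 23.88
tcp_pos: [562.8, -208.6, 260.4]
eef_rot: [-0.289, 0.957, -0.0, -0.0]
wrist_force: [0.6, 0.9, -0.4]
finger_gap: 0.004
t: 24.5
tcp_pos: [570.9, -131.1, 273.2]
eef_rot: [-0.42, 0.908, 0.0, -0.0]
wrist_force: [1.1, 0.3, -0.4]
finger_gap: -0.0
[[468. 180.]
 [448. 164.]
 [378. 202.]
 [407. 167.]
 [449. 272.]
 [446. 267.]]
(array([-2.14034271, -0.00657845]), (108.30024719238281, 38.58014678955078), -0.457794189453125) -56.42906063017003 51.98833508322605
arm (array([64.60301208,  3.18626022]), (76.14862823486328, 16.703929901123047), -88.70382952690125)
302 108
```

View pics/w9.png

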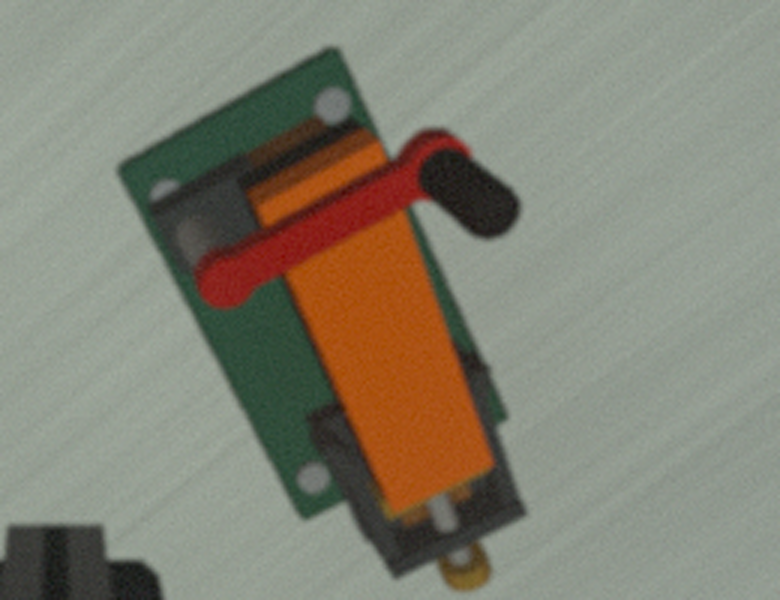

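The lever lies straight across the stone, with its hub at (225,280) and its knob at (470,190). The stone sits flat in the pocket, its low end at (440,490) on the brass stop. The arm is clear, so I'm handing in.

```bash
python3 -c "
from cell import ctrl;print(ctrl.sign_off())"
```

```text
the job is handed in; nothing more can be done
None
```

The job is handed in at about 24.6 s: the stone is home against the brass stop, orange face up, and the red lever is shut over it. I left the other things on the bench alone, but did not measure them again afterwards.

- **Laying the stone:** I gripped it across its middle and pressed it onto the rail's high end so it turned in the grip to the 20° slope. That took 17 to 23 N of wrist force.
- **Sliding it home:** It slid down the slope in small steps until it stopped at the brass stop. I leaned on it there for over a second. The wrist read about 8 N along the slope, roughly 6 N of it on the stop by my estimate. For about half a second I also pressed down with about 15 N to keep it flat.
- **Shutting the lever:** I pushed the knob round with shut fingers until it met a firm stop at about 13 N, where the closed position was predicted.

**Last checks:**
- The stone's low end measured at bed x -56.4 mm. Earlier views of the stop's face gave -57 to -59 mm, which agrees within the 2 mm calibration.
- The stone's yaw was -0.1° before the lever was shut. It read -0.5° afterwards, with part of the stone hidden.
- The red arm measured -88.7° against an ideal -90°. I put the difference down to measurement error, given the firm stop I felt.
- The side camera placed things about 4 mm off the wrist camera, so I relied on the wrist camera.

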